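# Hold a gearbox's bayonet lid at the halfway mark

### The arm

A 7-joint arm with a two-finger parallel gripper is mounted at the origin on the work surface. World frame = base frame: x ahead of the robot, y to its left, z up, the work surface at z = 0. Lengths are in mm, angles in rad, forces in N, time in s.
With the tool pointing down it reaches from about 400 to 875 mm from the base axis. Payload 6.5 kg.
Tool frame: the origin (TCP) lies midway between the tips of the shut fingers; the grasp point (between the pads) lies grip_point_offset behind it (grip_point_offset is the distance from the TCP to the grasp point, in mm); z points along the fingers, y is the direction in which the jaws open and shut (so a half turn about z gives the same grasp; the last joint's range is limited). The gripper opens to 88 mm and grips with 3 to 60 N. Pads are 18 mm wide; open, the fingers measure 123 mm over their backs; the gripper's body (75 mm by 187 mm) begins 45 mm behind the grasp point.
Start: joints at [1.072, 0.536, -0.004, 1.538, 0.003, 1.067, -0.071], TCP at [272.614, -590.061, 216.816] pointing down, gripper open.
Joint ranges: [-2.7, 2.7], [-0.37, 2.16], [-1.27, 1.26], [0.24, 2.4], [-1.31, 4.45], [0.19, 1.91], [-2.76, 2.76]. Speed limits (rad/s): [2.39, 2.39, 3.14, 3.14, 3.14, 3.14, 3.14].

### API

Orientations are given as a unit quaternion [x, y, z, w].
In Python, from plant import observe, snapshot, job_done, grip_point_offset gives the robot as it stands.
- The arm moves only by the tool move_arm, never from a script. Its argument "plan" is a list of rows, each an object with "slide": the shift along the tool's x, y, z as a fraction of full scale, a list of three; "yaw": the turn about the tool's z as a fraction of full scale. A call has 1 to 5 rows; each row shifts and turns the commanded pose from where the row before left it, along the tool's axes as they then stand; what a row does not reach is not made up. Full scale, the value 1, is 0.5 m for a shift and 4 degrees for a turn. A row lasts 1/12 s, in which the tool goes at most 41.7 mm and 7.16 degrees, less where a joint would pass 70% of its speed; a pose out of reach is approached as far as the arm can. A call with a number of a shift or a turn outside -1 to 1 is refused whole. A call with a gripper value outside its range is refused whole. "gripper" is the opening, from -1 (shut) to 1 (fully open), set as the call begins (left out, the last holds). The fingers move at their own pace and stop on an object; "force" is the grip in N (left out, the last holds). Time passes only in rows, so rows that do not move let the fingers close. It gives the time, the measured TCP pose, the force and the opening at its end, in the units of the state.
- observe(): the state, without advancing time (a new reading comes with each control period).
- snapshot(name): name is "scene" or "side" or "wrist"; returns a dict with "color" (480x640x3 uint8, red, green, blue), "fx", "fy", "cx", "cy" (pixels), "dist" ([k1, k2, p1, p2, k3] as OpenCV has them; the pictures are not rectified), "R" (3x3) and "t" (3): a world point X has camera coordinates R X + t. Camera axes: x right, y down, z forward; pixel columns grow to the right and rows downward; lengths in mm; the calibration is good to about 2 mm. A picture is of the moment at which its call begins. There is no depth.
- job_done(): hands the job in, once; it reports no verdict.
The state is a dict: "t": time; "joint_positions": joint angles; "joint_velocities": joint speeds; "tau": joint torques, N m; "eef_pos": TCP position; "eef_rot": TCP orientation; "wrist_force": force on the tool from outside, world axes, zero at the start; "ft_torque": the same for the moment, N m; "grip_width": finger opening in mm.
Only numpy, scipy, OpenCV 4.12 (cv2) and the standard library are available. Lean on these libraries where they do the work, as an engineer would, in place of code of your own. Each camera call takes 0.05 s, during which the arm holds its last target.

### The job

Take the brass gear that was left on the green gearbox's port and set it in the blue tray, then put the bayonet lid into the port, fully down with its red bar along the yellow marks, and turn it clockwise (seen from above) until the bar lines up with the white halfway marks. Never turn it on to the red marks, where it clicks locked, and leave the other parts where they lie. The return spring would turn the lid back, so finish while still gripping the lid and holding it seated at the white marks.

Things in the scene. Friction and masses are not known exactly. Their poses are not given: they have to be found in the camera images.
- gear_hub (a point): Loose brass gear on the port: toothed disc 75 mm diameter, 16 mm thick, with a round hub 32 mm diameter on top; 50 mm high in all, 0.36 to 0.56 kg. This point is on the axis in the hub, 38 mm above the underside and 12 mm below the hub's top: the place to grip it. z up the axis.
- tray: Fixed blue open tray, 200 (x) x 160 (y) mm outside, 40 mm high, walls 4 mm, floor 4 mm thick. Origin under its centre, on the table.
- lid_grip (a point): Loose bayonet lid, 0.2 kg, 70 mm high, upright on its nose: red bar 56 (x) x 14 (y) x 36 tall on an aluminium disc 84 mm diameter, 8 thick. This point is in the bar on the axis, 11 mm below its top, 25 above the disc's top, 33 above its underside, 59 above the nose. x along bar and lugs, z up. Goes in either way round. Rim bumps meet a spring catch from 1.1 rad of turn: the click.
- lid_seat (a point): Same lid and axes: point on the axis at the disc's underside, which rests on the gearbox's top face when seated. Below it a plug 44 mm diameter reaches 26 mm down, tapered at the bottom, with two brass lugs along +x and -x: 12 mm wide, tips 32 mm from the axis, undersides 18.5 mm below the disc.
- port (a point): Centre of the port's mouth in the top face of the fixed green gearbox (150 x 130 mm), 85 mm above the table. Hole 50 mm diameter with 18 mm wide notches at +x and -x (yellow marks) for the lugs, rim 8 mm thick; the lid turns clockwise only, against a light spring (0.12 N m at halfway). z up. Spring catch 14 mm high, 44 to 71 mm from the centre, 0.4 rad anticlockwise of +x.
- half_mark: The white halfway marks: origin at the port's centre on the top face, its x axis points to one white mark (54 mm out), the other is opposite. 0.7 rad (40 degrees) clockwise of the yellow entry marks. Lid turned to halfway: bar along this x, either way round.
- lock_mark: The red lock marks: as above, 1.4 rad (80 degrees) clockwise of the yellow entry marks. The lid clicks and locks there.
- red_pinion: Bystander, leave alone: red pinion with dark teeth, 60 diameter, 26 high (mm). Origin under its centre.
- bush: Bystander, leave alone: brass bush, 40 diameter, 28 high (mm). Origin under its centre.
- cone: Bystander, leave alone: steel cone, 110 diameter, 75 high (mm). Origin under its centre.
- carton: Bystander, leave alone: blue box 90 x 80 x 60 (mm). Origin under its centre.
- clamp: Bystander, leave alone: dark steel clamp bar 110 x 34 x 22 with a round stud, 52 high in all (mm). Origin under its centre.
- flange: Bystander, leave alone: steel ring 110 diameter, 20 high (mm). Origin under its centre.
- shaft: Bystander, leave alone: red shaft with steel ends, 200 long, 26 high, lying (mm). Origin under its centre.
Mind the look-alikes: they are no part of the job. What is shaped like the part that bears lid_grip but purple or turquoise is not meant.

How it is judged:
By the outcome, as a careful person would: the job done as asked, in the order asked, and still so for the second after the job is handed in, while the arm keeps its last pose, push and grip.
It also fails if it takes over 64 s, if anything falls off the work surface, if the arm or the gripper's body presses on something with over 40 N, if the wrist force passes 120 N, or if a joint passes its speed limit or range.

## Working session

There is one attempt and no reset: what is moved stays moved. The work goes in short steps, Python scripts to look and compute and a tool call to move; the robot and the scene stay as the last step left them, time stands still between calls to the robot, and variables do not carry over. Pictures are saved under pics/ and viewed, and the job is handed in when it is done.

Besides the shell and the picture viewer there is one more tool, called after ">>>" in YAML: its name, and indented under it one key for each argument. move_arm: Moves the arm, as the interface text tells. Its arguments: {"type":"object","properties":{"plan":{"type":"array"},"gripper":{"type":"number"},"force":{"type":"number"}},"required":["plan"]}

```bash
mkdir -p pics; ls; python3 - <<'E'
from plant import *
import cv2
print(observe()); print(grip_point_offset)
for n in ["scene","side","wrist"]:
    s=snapshot(n); cv2.imwrite(f"pics/{n}0.png",s["color"][:,:,::-1]); print(n,{k:v for k,v in s.items() if k!="color"})
E
```

```text
pics
{'t': 0.0, 'joint_positions': array([ 1.0717787 ,  0.53715095, -0.00439516,  1.53883591,  0.00259314,
        1.06730552, -0.07121655]), 'joint_velocities': array([-1.68615569e-03,  3.79049948e-04, -4.66870648e-04,  4.90490806e-05,
       -1.12294985e-03,  9.45846901e-04,  1.93312411e-06]), 'tau': array([ 1.38937674e-03, -5.70973599e+01,  9.91448723e-01, -2.51596230e+01,
       -5.61640388e-02,  1.79343234e-02,  1.10932879e-04]), 'eef_pos': array([ 272.32274662, -589.50250517,  215.96389551]), 'eef_rot': array([ 9.76672936e-01,  2.14730664e-01, -2.50003824e-04, -8.09367661e-04]), 'wrist_force': array([ 0.48320842, -0.32342754,  0.01224004]), 'ft_torque': array([-0.03190854,  0.04522549,  0.00598196]), 'grip_width': 87.91687514455867}
18.700000000000003
scene {'fx': 491.2553736278967, 'fy': 491.2553736278967, 'cx': 328.2778998014205, 'cy': 239.8853487797645, 'dist': array([0.01881133, 0.        , 0.        , 0.        , 0.        ]), 'R': array([[-0.20895936,  0.97766614, -0.02247004],
       [ 0.53748827,  0.0956227 , -0.83783212],
       [-0.81697145, -0.18715025, -0.54546534]]
[... 157 characters left out ...]
22170805132, 'dist': array([-0.03678884,  0.        ,  0.        ,  0.        ,  0.        ]), 'R': array([[ 0.93927527, -0.34297637, -0.01136536],
       [-0.23621   , -0.62215061, -0.74641373],
       [ 0.2489313 ,  0.70377257, -0.66538513]]), 't': array([-530.39257145,  229.41848574, 1597.63296049])}
wrist {'fx': 416.8638957629221, 'fy': 416.8638957629221, 'cx': 318.44652239066744, 'cy': 233.87066477786533, 'dist': array([0.01490982, 0.        , 0.        , 0.        , 0.        ]), 'R': array([[ 0.41980628, -0.90761252, -0.00148403],
       [-0.87686535, -0.40600542,  0.25742331],
       [-0.23424314, -0.10676663, -0.96629759]]), 't': array([-649.27228602,  -35.98872595,  389.49574136])}
```

View pics/scene0.png

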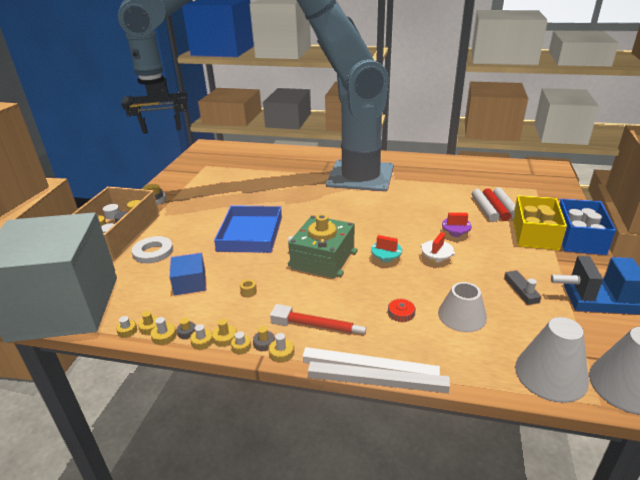

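View pics/side0.png

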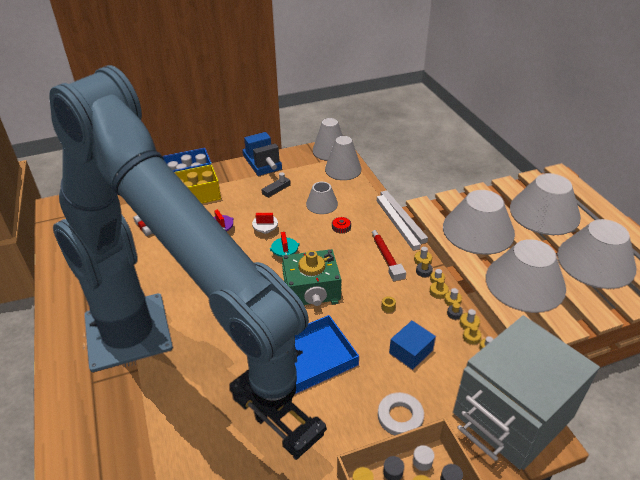

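View pics/wrist0.png

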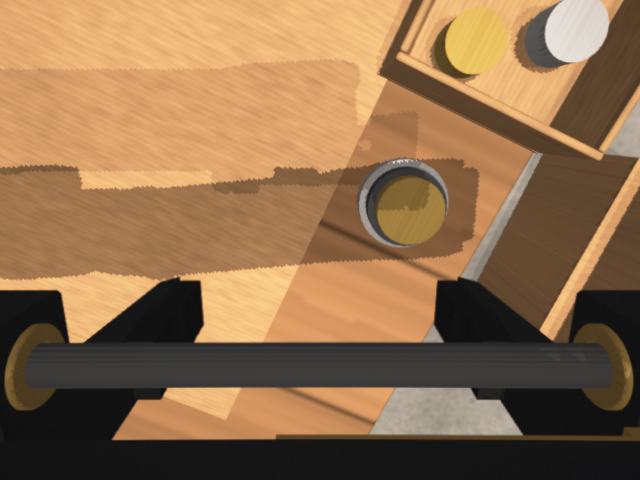

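```bash
cat > h.py <<'E'
from plant import *
import cv2, numpy as np
def ray(s,p):
    K=np.array([[s["fx"],0,s["cx"]],[0,s["fy"],s["cy"]],[0,0,1]])
    q=cv2.undistortPoints(np.array([[p]],float),K,s["dist"])[0,0]
    R=np.array(s["R"]);t=np.array(s["t"])
    return -R.T@t, R.T@np.array([q[0],q[1],1.])
def onz(s,p,z):
    c,d=ray(s,p); return c+d*(z-c[2])/d[2]
def tri(s1,p1,s2,p2):
    c1,d1=ray(s1,p1);c2,d2=ray(s2,p2)
    k=np.linalg.lstsq(np.c_[d1,-d2],c2-c1,rcond=None)[0]
    a=c1+k[0]*d1;b=c2+k[1]*d2
    return (a+b)/2,np.linalg.norm(a-b)
def proj(s,X):
    K=np.array([[s["fx"],0,s["cx"]],[0,s["fy"],s["cy"]],[0,0,1]])
    return cv2.projectPoints(np.array([X],float),cv2.Rodrigues(np.array(s["R"]))[0],np.array(s["t"]),K,s["dist"])[0][0,0]
def crop(s,x,y,w,h,k,name):
    c=s["color"][y:y+h,x:x+w,::-1]; cv2.imwrite(name,cv2.resize(c,None,fx=k,fy=k,interpolation=cv2.INTER_CUBIC))
E
python3 - <<'E'
from h import *
a=snapshot("scene");b=snapshot("side")
crop(a,280,190,200,100,4,"pics/a1.png"); crop(b,200,190,160,120,5,"pics/b1.png")
E
```

```text
(no output)
```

View pics/a1.png

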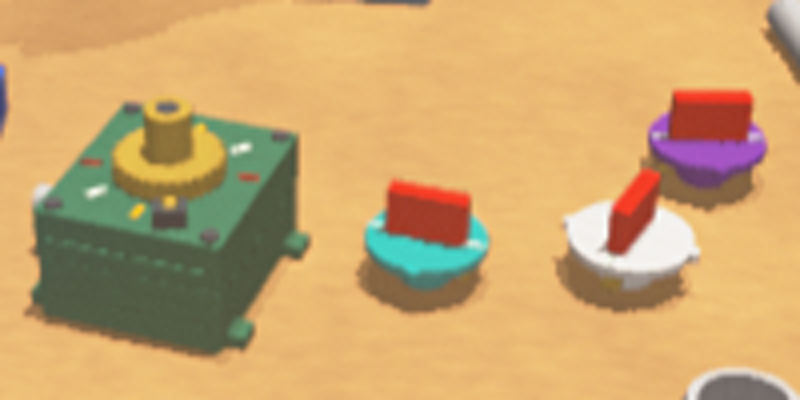

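View pics/b1.png

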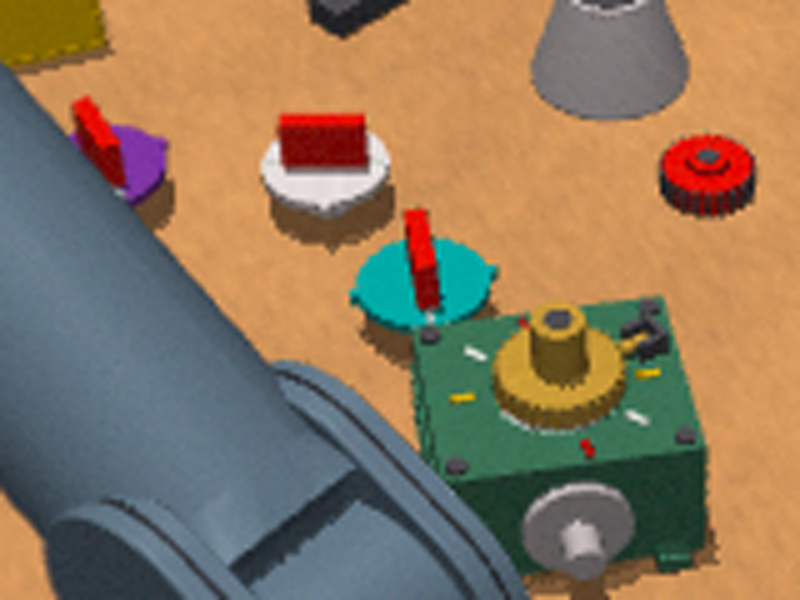

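The crops show three lid-shaped things. Turquoise is at scene (386,250) and purple at (457,225), so both are decoys. The aluminium/white disc with the red bar, at scene (437,250) and side (264,222), is the lid meant. The brass gear on the gearbox has its hub top at scene (322,217) and side (311,254).

```bash
python3 - <<'E'
from h import *
a=snapshot("scene");b=snapshot("side")
f=lambda x,y:(280+x/4,190+y/4)
g=lambda x,y:(200+x/5,190+y/5)
print("hubtop",tri(a,f(167,107),b,g(557,320)),onz(a,f(167,107),135),onz(b,g(557,320),135))
print("marks side");
for n,p in dict(y1=(462,398),y2=(648,374),w1=(475,354),w2=(637,417),r1=(524,322),r2=(588,448)).items(): print(n,onz(b,g(*p),85)[:2])
for n,p in dict(y=(137,211),w1=(96,191),w2=(241,149),r1=(91,161),r2=(249,177)).items(): print(n,onz(a,f(*p),85)[:2])
print("lid bar top side",onz(b,g(282,118),70),onz(b,g(364,118),70))
print("lid bar top scene",onz(a,f(652,176),70),onz(a,f(618,205),70))
print("lid disc",onz(a,f(631,237),34),onz(b,g(325,170),34))
hs=cv2.cvtColor(a["color"],cv2.COLOR_RGB2HSV)
m=cv2.inRange(hs,(105,150,60),(125,255,255)); 
n,l,st,c=cv2.connectedComponentsWithStats(m)
for i in range(1,n):
    if st[i,4]>300: print(st[i],c[i],onz(a,c[i],4))
# tray rim corners
m=np.zeros_like(m); 
for i in range(1,n):
    if st[i,4]>300 and abs(c[i][0]-250)<15: cnt=cv2.findContours((l==i).astype('uint8'),cv2.RETR_EXTERNAL,cv2.CHAIN_APPROX_NONE)[0][0]; print(cv2.approxPolyDP(cnt,4,True)[:,0], [onz(a,p,40)[:2].round() for p in cv2.approxPolyDP(cnt,4,True)[:,0].astype(float)])
E
```

```text
hubtop (array([534.68032994, -20.20731686, 134.27737427]), np.float64(0.020195534286350177)) [535.86587947 -19.91022422 135.        ] [534.43238735 -20.97513849 135.        ]
marks side
y1 [479.05103237 -11.89001516]
y2 [585.35722701 -30.82969315]
w1 [497.54554394  20.50471468]
w2 [566.94554661 -61.76429985]
r1 [533.10367859  36.50695527]
r2 [532.52881977 -75.33673051]
y [585.72549026 -30.06671849]
w1 [567.23181899 -62.17301509]
w2 [499.09246899  21.65099267]
r1 [531.68103665 -74.79809319]
r2 [532.88154248  33.54511981]
lid bar top side [455.42969848 293.11203469  70.        ] [505.04931975 274.1403672   70.        ]
lid bar top scene [461.45140054 294.65197288  70.        ] [501.21184751 273.58093772  70.        ]
lid disc [483.25176516 284.94500193  34.        ] [476.47517564 275.40214542  34.        ]
[    0     0   185   199 22380] [85.71697945 93.15464701] [ -770.84303327 -1652.78163482     4.        ]
[ 171    0   82   56 4004] [213.08066933  27.25124875] [-2733.46240023 -1741.87063825     4.        ]
[154  20  25  73 817] [166.20195838  57.27050184] [-1623.22103599 -1613.9666696      4.        ]
[181  65  24  44 534] [192.46067416  81.78838951] [-1070.93017448 -1160.1819886      4.        ]
[ 561  199   55   55 1731] [587.33564414 229.77411901] [259.26715097 709.06767653   4.        ]
[ 215  207   65   35 1244] [250.15594855 228.31028939] [ 423.39119847 -272.01830292    4.        ]
[171 254  31  24 564] [185.67553191 264.95921986] [ 635.09026922 -381.18085458    4.        ]
[ 565  258   75   56 2329] [614.38857879 289.4379562 ] [539.56407387 712.72584015   4.        ]
[[279 207]
 [276 216]
 [232 216]
 [223 237]
 [215 240]
 [269 241]] [array([ 343., -202.]), array([ 397., -195.]), array([ 420., -327.]), array([ 536., -308.]), array([ 555., -324.]), array([ 533., -174.])]
```

```bash
cat >> h.py <<'E'
from scipy.spatial.transform import Rotation as Ro
def go(x,y,z,txdeg=None,mx=38):
    o=observe(); R=Ro.from_quat(o["eef_rot"]).as_matrix(); d=R.T@(np.array([x,y,z])-o["eef_pos"])
    n=int(np.ceil(np.linalg.norm(d)/mx)) or 1
    cur=np.degrees(np.arctan2(R[1,0],R[0,0]))
    print("pos",o["eef_pos"].round(1),"tx",cur.round(2),"tilt",R[:,2].round(3),"F",o["wrist_force"].round(1),"w",round(o["grip_width"],1),"t",round(o["t"],2))
    print("tool d mm",d.round(1),"rows",n,"slide/row",(d/500/n).round(4),"total",(d/500).round(4))
    if txdeg is not None:
        y=-((txdeg-cur+180)%360-180); print("yaw deg",y.round(2),"total units",(y/4).round(2))
E
python3 - <<'E'
from h import *
go(535,-20,240,157)
s=snapshot("wrist");c=-s["R"].T@s["t"];o=observe();R=Ro.from_quat(o["eef_rot"]).as_matrix()
print(c,R.T@(c-o["eef_pos"]), R.T@s["R"].T)
E
```

```text
pos [ 272.6 -589.9  216.6] tx 24.8 tilt [-0.  0. -1.] F [-0.5 -0.  -0.8] w 87.9 t 0.35
tool d mm [ 477.3 -407.3  -23.2] rows 17 slide/row [ 0.0562 -0.0479 -0.0027] total [ 0.9546 -0.8146 -0.0465]
yaw deg -132.2 total units -33.05
[ 332.35021202 -562.52957828  385.24909904] [ 6.57964791e+01  9.80055148e-02 -1.68532313e+02] [[ 3.70871862e-04 -9.66330932e-01 -2.57302141e-01]
 [ 9.99999920e-01  3.96671949e-04 -4.83654802e-05]
 [ 1.48801601e-04 -2.57302103e-01  9.66331002e-01]]
```

>>> move_arm:
  plan:
    - {"slide": [0.056,-0.048,-0.003],"yaw": 0}
    - {"slide": [0.056,-0.048,-0.003],"yaw": 0}
    - {"slide": [0.056,-0.048,-0.003],"yaw": 0}
    - {"slide": [0.056,-0.048,-0.003],"yaw": 0}
    - {"slide": [0.056,-0.048,-0.003],"yaw": 0}

```text
t: 0.82
eef_pos: [349.8, -420.8, 224.5]
eef_rot: [0.977, 0.215, 0.0, 0.0]
wrist_force: [-0.3, -0.2, 0.1]
grip_width: 87.8
```

>>> move_arm:
  plan:
    - {"slide": [0.056,-0.048,-0.003],"yaw": 0}
    - {"slide": [0.056,-0.048,-0.003],"yaw": 0}
    - {"slide": [0.056,-0.048,-0.003],"yaw": 0}
    - {"slide": [0.056,-0.048,-0.003],"yaw": 0}
    - {"slide": [0.056,-0.048,-0.003],"yaw": 0}

```text
t: 1.23
eef_pos: [426.6, -253.1, 232.2]
eef_rot: [0.977, 0.215, 0.0, 0.0]
wrist_force: [0.3, -0.8, 0.3]
grip_width: 87.9
```

>>> move_arm:
  plan:
    - {"slide": [0.056,-0.048,-0.003],"yaw": 0}
    - {"slide": [0.056,-0.048,-0.003],"yaw": 0}
    - {"slide": [0.056,-0.048,-0.003],"yaw": 0}
    - {"slide": [0.056,-0.048,-0.003],"yaw": 0}
    - {"slide": [0.056,-0.048,-0.003],"yaw": 0}

```text
t: 1.65
eef_pos: [503.4, -85.4, 239.7]
eef_rot: [0.977, 0.215, 0.0, 0.0]
wrist_force: [-0.0, -0.3, 1.1]
grip_width: 88.4
```

```bash
python3 - <<'E'
from h import *
go(535,-20,240,157)
s=snapshot("wrist"); cv2.imwrite("pics/w1.png",s["color"][:,:,::-1])
b=snapshot("scene"); cv2.imwrite("pics/s1.png",b["color"][:,:,::-1])
E
```

```text
pos [503.4 -85.4 239.7] tx 24.79 tilt [ 0.001 -0.    -1.   ] F [-0.  -0.3  1.1] w 88.4 t 1.65
tool d mm [ 56.1 -46.2  -0.3] rows 2 slide/row [ 0.0561 -0.0462 -0.0003] total [ 0.1122 -0.0923 -0.0006]
yaw deg -132.21 total units -33.05
```

View pics/w1.png

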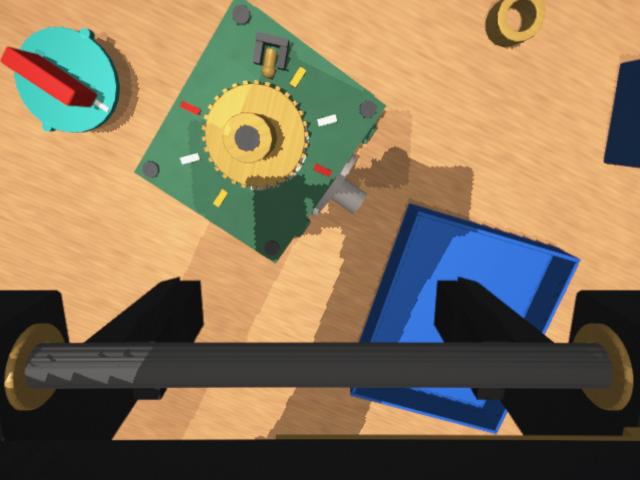

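The wrist view shows the gear hub top at (247,138), yellow marks at (298,77)/(220,198), white at (327,120)/(190,159), and red at (323,169)/(190,107). The tray corners are at about (409,205), (579,261), (352,395) and (496,432).

```bash
python3 - <<'E'
from h import *
s=snapshot("wrist"); im=s["color"]; hs=cv2.cvtColor(im,cv2.COLOR_RGB2HSV)
def cen(p,lo,hi,r=16):
    x,y=p; w=hs[y-r:y+r+1,x-r:x+r+1]; m=cv2.inRange(w,lo,hi)
    n,l,st,c=cv2.connectedComponentsWithStats(m); i=1+np.argmin(np.linalg.norm(c[1:]-r,axis=1)+1000*(st[1:,4]<30)); return c[i]+np.array([x-r,y-r]),st[i,4]
M={}
for n,p,lo,hi in [("y1",(298,77),(18,150,120),(35,255,255)),("y2",(220,198),(18,150,120),(35,255,255)),("w1",(327,120),(0,0,170),(180,60,255)),("w2",(190,159),(0,0,170),(180,60,255)),("r1",(323,169),(0,150,60),(8,255,255)),("r2",(190,107),(0,150,60),(8,255,255))]:
    c,a=cen(p,lo,hi); M[n]=onz(s,c,85)[:2]; print(n,c.round(1),a,M[n].round(1))
for k in "ywr":
    d=M[k+"1"]-M[k+"2"]; print(k,(M[k+"1"]+M[k+"2"])/2,np.linalg.norm(d),np.degrees(np.arctan2(d[1],d[0])))
print("hub",onz(s,(247,138),135))
for p in [(409,205),(579,261),(352,395),(496,432)]: print(onz(s,p,40).round(1))
E
```

```text
y1 [304.6  83.2] 141 [586.2 -30.6]
y2 [226.1 202.2] 114 [479.5 -11.8]
w1 [333.2 126.3] 147 [567.7 -62.8]
w2 [195.7 163. ] 143 [497.9  20.7]
r1 [328.2 175.9] 119 [532.6 -75.5]
r2 [197.2 112.7] 129 [533.  33.]
y [532.83037734 -21.19030004] 108.27858594309605 -9.959922530872884
w [532.76872685 -21.02216198] 108.82521146265454 -50.084454112333525
r [532.80893556 -21.26779662] 108.49415464625912 -90.18890013169683
hub [537.00095057 -14.53684276 135.        ]
[ 535.8 -155.5   40. ]
[ 556.6 -322.2   40. ]
[ 338.5 -196.8   40. ]
[ 363.7 -350.9   40. ]
```

```bash
python3 - <<'E'
from h import *
s=snapshot("wrist"); cv2.imwrite("pics/w2.png",s["color"][:,:,::-1])
go(534.5,-20.5,240)
for p in [(253,143.5)]: print(onz(s,p,135).round(1))
E
```

```text
pos [503.  -86.4 239.3] tx 24.93 tilt [-0. -0. -1.] F [-0.9 -0.6  0. ] w 88.3 t 1.85
tool d mm [ 56.3 -46.5  -0.7] rows 2 slide/row [ 0.0563 -0.0465 -0.0007] total [ 0.1126 -0.093  -0.0014]
[534.2 -23.5 135. ]
```

View pics/w2.png

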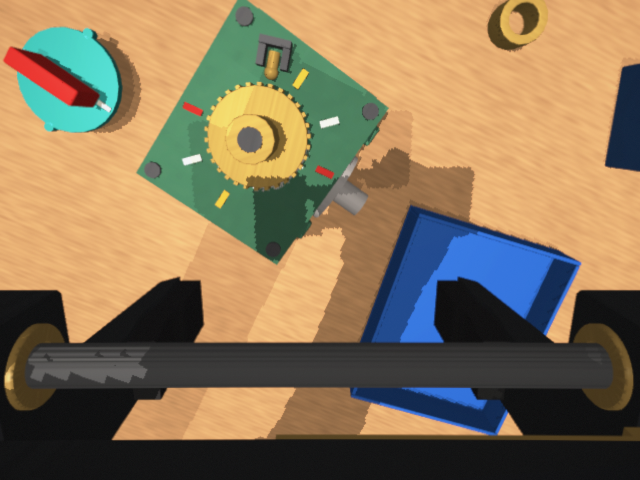

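```bash
python3 - <<'E'
from h import *
s=snapshot("wrist"); im=s["color"]; hs=cv2.cvtColor(im,cv2.COLOR_RGB2HSV)
w=hs[100:180,210:290]; m=cv2.inRange(w,(0,0,0),(180,90,140)); n,l,st,c=cv2.connectedComponentsWithStats(m)
for i in range(1,n):
    if st[i,4]>60: p=c[i]+[210,100]; print(st[i],p,onz(s,p,135))
m=cv2.inRange(hs,(105,150,40),(125,255,255)); n,l,st,c=cv2.connectedComponentsWithStats(m)
for i in range(1,n):
    if st[i,4]>2000:
        cnt=cv2.findContours((l==i).astype('uint8'),cv2.RETR_EXTERNAL,cv2.CHAIN_APPROX_NONE)[0][0]
        for p in cv2.approxPolyDP(cnt,6,True)[:,0]: print(p,onz(s,p.astype(float),40)[:2].round(1))
E
```

```text
[ 24  24  24  25 480] [245.5625     136.37916667] [535.55091583 -20.25758061 135.        ]
[639  61] [ 716.2 -275.4]
[621  65] [ 707.7 -264.1]
[605 161] [ 638.  -297.8]
[639 165] [ 647.3 -326.2]
[408 205] [ 532.1 -161.6]
[359 341] [ 392.2 -182. ]
[443 342] [ 426.1 -256.9]
[434 324] [ 439.3 -239.6]
[437 282] [ 478.5 -221.1]
[459 277] [ 491.6 -237.3]
[479 283] [ 494.3 -257.3]
[543 333] [ 475.6 -339.6]
[577 259] [ 552.8 -326.7]
[350 388] [ 341.2 -197.1]
[492 432] [ 356.9 -353.5]
[506 410] [ 385.8 -352.8]
[499 400] [ 392.9 -340.2]
[477 399] [ 384.5 -319.5]
[471 388] [ 393.  -307.6]
```

>>> move_arm:
  plan:
    - {"slide": [0.057,-0.046,0],"yaw": 0}
    - {"slide": [0.057,-0.046,0],"yaw": 0}
    - {"slide": [0,0,0.06],"yaw": 0}
    - {"slide": [0,0,0.06],"yaw": 0}
    - {"slide": [0,0,0],"yaw": 0}

```text
t: 2.32
eef_pos: [531.3, -23.2, 174.5]
eef_rot: [0.977, 0.214, -0.005, -0.001]
wrist_force: [-1.9, -0.0, -0.9]
grip_width: 88.0
```

```bash
python3 - <<'E'
from h import *
go(535.3,-20.3,106)
s=snapshot("wrist"); cv2.imwrite("pics/w3.png",s["color"][:,:,::-1])
E
```

```text
pos [531.3 -23.2 174.5] tx 24.7 tilt [-0.009 -0.001 -1.   ] F [-1.9 -0.  -0.9] w 88.0 t 2.32
tool d mm [ 5.4 -0.8 68.5] rows 2 slide/row [ 0.0054 -0.0008  0.0685] total [ 0.0108 -0.0015  0.137 ]
```

View pics/w3.png

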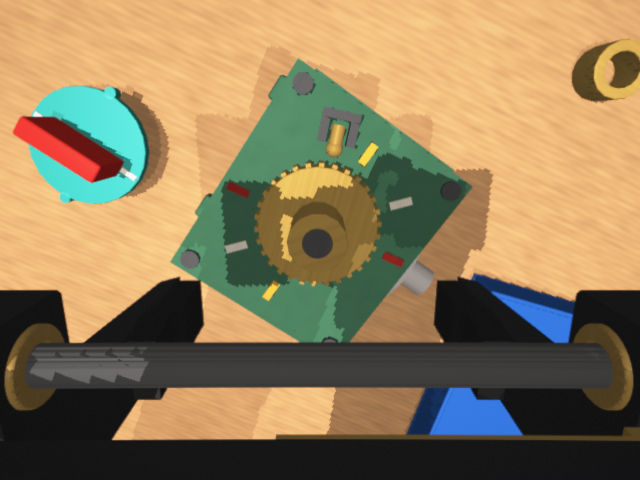

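>>> move_arm:
  plan:
    - {"slide": [0,0,0.05],"yaw": 0}
    - {"slide": [0,0,0.05],"yaw": 0}
    - {"slide": [0,0,0.03],"yaw": 0}
    - {"slide": [0,0,0],"yaw": 0}
    - {"slide": [0,0,0],"yaw": 0}

```text
t: 2.78
eef_pos: [535.8, -22.7, 115.5]
eef_rot: [0.977, 0.214, 0.0, 0.0]
wrist_force: [-0.7, 0.5, -0.0]
grip_width: 87.9
```

```bash
python3 - <<'E'
from h import *
go(535.3,-20.3,105)
E
```

```text
pos [535.8 -22.7 115.5] tx 24.69 tilt [ 0.001 -0.001 -1.   ] F [-0.7  0.5 -0. ] w 87.9 t 2.78
tool d mm [ 0.6 -2.4 10.5] rows 1 slide/row [ 0.0012 -0.0048  0.021 ] total [ 0.0012 -0.0048  0.021 ]
```

>>> move_arm:
  plan:
    - {"slide": [0,-0.004,0.02],"yaw": 0}
    - {"slide": [0,0,0],"yaw": 0}
    - {"slide": [0,0,0],"yaw": 0}

```text
t: 3.03
eef_pos: [534.8, -19.7, 104.9]
eef_rot: [0.977, 0.215, 0.0, 0.0]
wrist_force: [-1.0, 0.1, 0.9]
grip_width: 88.3
```

>>> move_arm:
  plan:
    - {"slide": [0,0,0],"yaw": 0}
    - {"slide": [0,0,0],"yaw": 0}
    - {"slide": [0,0,0],"yaw": 0}
    - {"slide": [0,0,0],"yaw": 0}
    - {"slide": [0,0,0],"yaw": 0}
  gripper: -1
  force: 35

```text
t: 3.45
eef_pos: [534.6, -19.6, 104.4]
eef_rot: [0.977, 0.215, 0.0, 0.0]
wrist_force: [0.1, -0.1, -0.4]
grip_width: 57.0
```

>>> move_arm:
  plan:
    - {"slide": [0,0,0],"yaw": 0}
    - {"slide": [0,0,0],"yaw": 0}
    - {"slide": [0,0,0],"yaw": 0}
    - {"slide": [0,0,0],"yaw": 0}

```text
t: 3.78
eef_pos: [534.6, -19.9, 104.3]
eef_rot: [0.977, 0.215, 0.0, 0.0]
wrist_force: [0.1, -0.7, -1.0]
grip_width: 31.0
```

Gripped at 31 mm. Next I lift it and work out the route to the tray.

>>> move_arm:
  plan:
    - {"slide": [0,0,0],"yaw": 0}
    - {"slide": [0,0,0],"yaw": 0}
    - {"slide": [0,0,-0.03],"yaw": 0}
    - {"slide": [0,0,-0.06],"yaw": 0}
    - {"slide": [0,0,-0.06],"yaw": 0}

```text
t: 4.2
eef_pos: [532.3, -19.5, 178.4]
eef_rot: [0.977, 0.215, -0.002, -0.001]
wrist_force: [0.9, 1.0, -4.6]
grip_width: 30.3
```

```bash
python3 - <<'E'
from h import *
go(446,-259,185,)
s=snapshot("wrist"); cv2.imwrite("pics/w4.png",s["color"][:,:,::-1])
E
```

```text
pos [532.3 -19.5 178.4] tx 24.82 tilt [-0.005  0.    -1.   ] F [ 0.9  1.  -4.6] w 30.3 t 4.2
tool d mm [-178.9  181.2   -6.2] rows 7 slide/row [-0.0511  0.0518 -0.0018] total [-0.3578  0.3623 -0.0124]
```

View pics/w4.png

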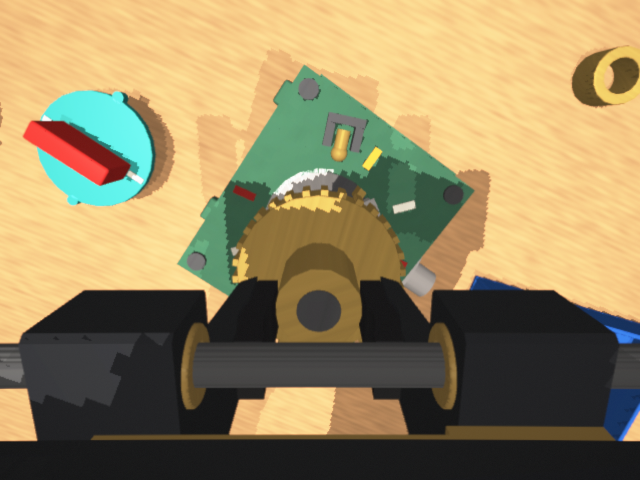

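The gear is lifted, held upright with its hub at (318,310).

>>> move_arm:
  plan:
    - {"slide": [-0.05,0.052,0],"yaw": 0}
    - {"slide": [-0.052,0.052,0],"yaw": 0}
    - {"slide": [-0.052,0.052,0],"yaw": 0}
    - {"slide": [-0.052,0.052,0],"yaw": 0}
    - {"slide": [-0.052,0.052,0],"yaw": 0}

```text
t: 4.67
eef_pos: [470.3, -192.8, 178.6]
eef_rot: [0.977, 0.215, -0.001, -0.0]
wrist_force: [0.0, -0.7, -5.2]
grip_width: 30.5
```

>>> move_arm:
  plan:
    - {"slide": [-0.052,0.052,0],"yaw": 0}
    - {"slide": [-0.05,0.05,0],"yaw": 0}
    - {"slide": [0,0,0],"yaw": 0}
    - {"slide": [0,0,0],"yaw": 0}

```text
t: 5.0
eef_pos: [445.1, -261.5, 178.5]
eef_rot: [0.977, 0.212, -0.001, -0.0]
wrist_force: [0.1, 0.6, -4.5]
grip_width: 30.9
```

```bash
python3 - <<'E'
from h import *
go(446,-259,25)
s=snapshot("scene"); crop(s,180,150,160,120,5,"pics/s5.png")
s=snapshot("wrist"); cv2.imwrite("pics/w5.png",s["color"][:,:,::-1])
E
```

```text
pos [ 445.1 -261.5  178.5] tx 24.5 tilt [-0.002  0.    -1.   ] F [ 0.1  0.6 -4.5] w 30.9 t 5.0
tool d mm [  2.1  -1.7 153.5] rows 5 slide/row [ 0.0008 -0.0007  0.0614] total [ 0.0042 -0.0034  0.3069]
```

View pics/s5.png

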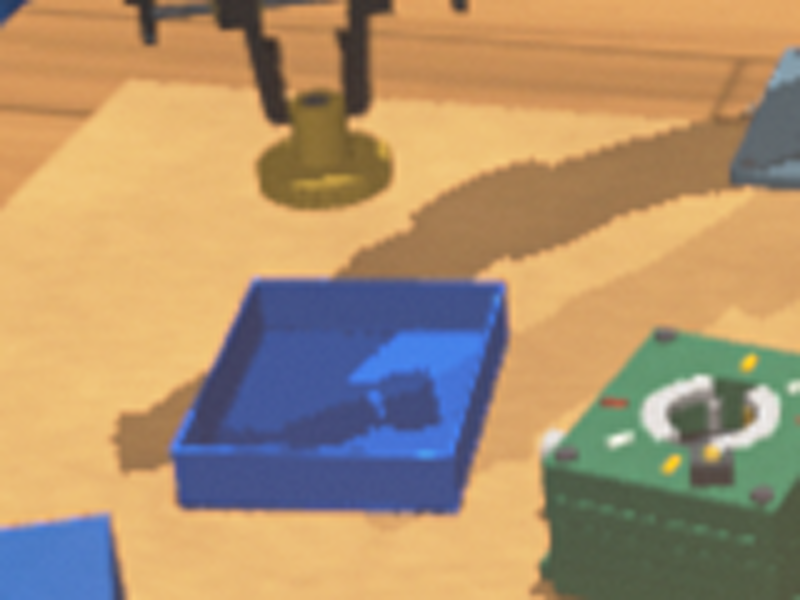

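View pics/w5.png

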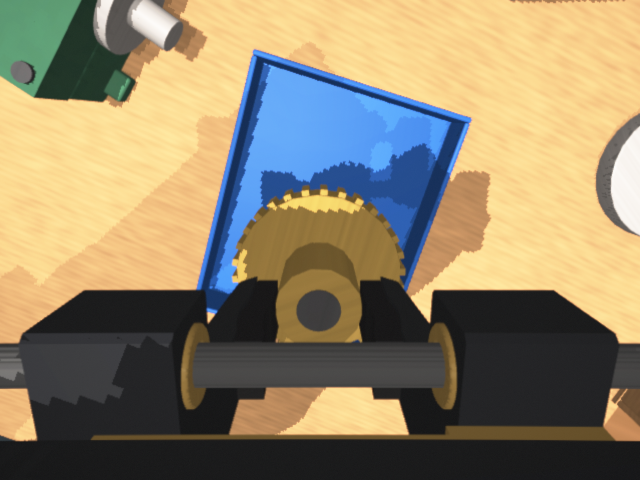

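>>> move_arm:
  plan:
    - {"slide": [0.002,-0.002,0.07],"yaw": 0}
    - {"slide": [0.002,-0.002,0.07],"yaw": 0}
    - {"slide": [0,0,0.07],"yaw": 0}
    - {"slide": [0,0,0.06],"yaw": 0}
    - {"slide": [0,0,0.024],"yaw": 0}

```text
t: 5.52
eef_pos: [446.2, -253.5, 28.6]
eef_rot: [0.976, 0.216, -0.002, -0.002]
wrist_force: [-1.8, -0.3, -4.6]
grip_width: 30.5
```

>>> move_arm:
  plan:
    - {"slide": [0,0,0],"yaw": 0}
    - {"slide": [0,0,0],"yaw": 0}
    - {"slide": [0,0,0],"yaw": 0}

```text
t: 5.77
eef_pos: [449.7, -257.0, 34.0]
eef_rot: [0.977, 0.215, 0.001, 0.001]
wrist_force: [0.0, -1.2, -5.0]
grip_width: 30.2
```

>>> move_arm:
  plan:
    - {"slide": [0,0,0.012],"yaw": 0}
    - {"slide": [0,0,0.004],"yaw": 0}
    - {"slide": [0,0,0],"yaw": 0}
    - {"slide": [0,0,0],"yaw": 0}

```text
t: 6.1
eef_pos: [448.1, -256.9, 24.7]
eef_rot: [0.977, 0.215, 0.0, 0.0]
wrist_force: [-0.7, -0.6, -4.3]
grip_width: 30.6
```

>>> move_arm:
  plan:
    - {"slide": [0,0,0.003],"yaw": 0}
    - {"slide": [0,0,0],"yaw": 0}
    - {"slide": [0,0,0],"yaw": 0}

```text
t: 6.35
eef_pos: [448.5, -256.9, 23.3]
eef_rot: [0.977, 0.215, 0.0, 0.0]
wrist_force: [-0.3, 0.0, 2.3]
grip_width: 30.6
```

On the floor. Release it and rise.

>>> move_arm:
  plan:
    - {"slide": [0,0,0],"yaw": 0}
    - {"slide": [0,0,0],"yaw": 0}
    - {"slide": [0,0,0],"yaw": 0}
    - {"slide": [0,0,0],"yaw": 0}
    - {"slide": [0,0,0],"yaw": 0}
  gripper: 0.3

```text
t: 6.77
eef_pos: [448.0, -256.8, 22.8]
eef_rot: [0.977, 0.215, 0.0, 0.0]
wrist_force: [-1.2, 0.3, -0.2]
grip_width: 57.6
```

>>> move_arm:
  plan:
    - {"slide": [0,0,-0.03],"yaw": 0}
    - {"slide": [0,0,-0.07],"yaw": 0}
    - {"slide": [0,0,-0.08],"yaw": 0}
    - {"slide": [0,0,-0.08],"yaw": 0}
    - {"slide": [0,0,-0.08],"yaw": 0}

```text
t: 7.18
eef_pos: [447.5, -256.5, 194.6]
eef_rot: [0.977, 0.215, -0.0, -0.0]
wrist_force: [1.0, 0.2, 0.4]
grip_width: 57.1
```

>>> move_arm:
  plan:
    - {"slide": [0,0,-0.04],"yaw": 0}
    - {"slide": [0,0,-0.03],"yaw": 0}
    - {"slide": [0,0,0],"yaw": 0}

```text
t: 7.43
eef_pos: [449.9, -257.8, 231.3]
eef_rot: [0.977, 0.215, 0.002, 0.002]
wrist_force: [0.5, 0.3, -0.6]
grip_width: 57.5
```

```bash
python3 - <<'E'
from h import *
go(480,283,225,157)
s=snapshot("scene"); crop(s,180,150,200,150,4,"pics/s6.png")
E
```

```text
pos [ 449.9 -257.8  231.3] tx 24.79 tilt [ 0.006 -0.003 -1.   ] F [ 0.5  0.3 -0.6] w 57.5 t 7.43
tool d mm [ 254.  -478.3    4.8] rows 15 slide/row [ 0.0339 -0.0638  0.0006] total [ 0.5081 -0.9567  0.0095]
yaw deg -132.21 total units -33.05
```

View pics/s6.png

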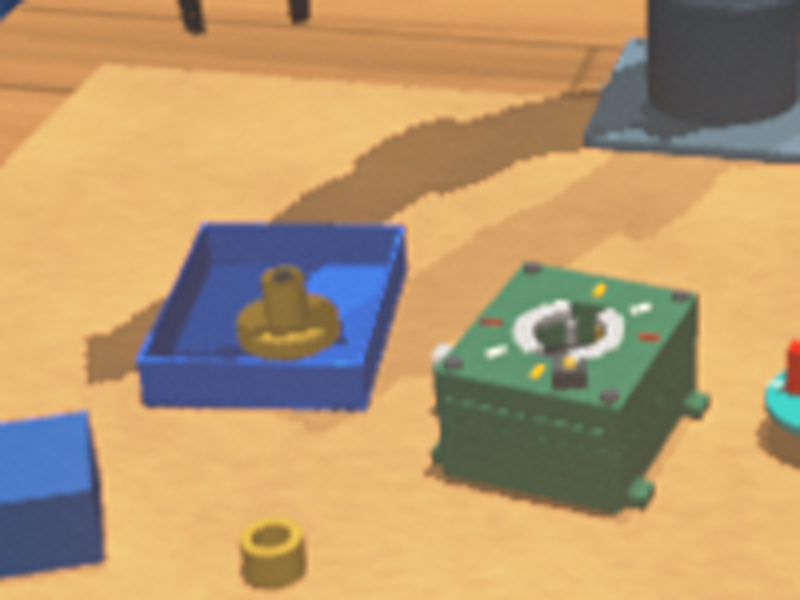

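The gear sits in the tray at about crop (285,310), and the port is free. Now on to the lid.

>>> move_arm:
  plan:
    - {"slide": [0.034,-0.064,0],"yaw": 0}
    - {"slide": [0.034,-0.064,0],"yaw": 0}
    - {"slide": [0.034,-0.064,0],"yaw": 0}
    - {"slide": [0.034,-0.064,0],"yaw": 0}
    - {"slide": [0.034,-0.064,0],"yaw": 0}

```text
t: 7.9
eef_pos: [456.8, -74.2, 226.2]
eef_rot: [0.977, 0.215, -0.001, -0.0]
wrist_force: [-0.0, -0.4, -0.1]
grip_width: 57.2
```

>>> move_arm:
  plan:
    - {"slide": [0.034,-0.064,0],"yaw": 0}
    - {"slide": [0.034,-0.064,0],"yaw": 0}
    - {"slide": [0.034,-0.064,0],"yaw": 0}
    - {"slide": [0.034,-0.064,0],"yaw": 0}
    - {"slide": [0.034,-0.064,0],"yaw": 0}

```text
t: 8.32
eef_pos: [466.9, 106.5, 226.2]
eef_rot: [0.977, 0.215, -0.001, -0.0]
wrist_force: [0.9, 0.0, -0.6]
grip_width: 57.7
```

>>> move_arm:
  plan:
    - {"slide": [0.034,-0.064,0],"yaw": 0}
    - {"slide": [0.034,-0.064,0],"yaw": 0}
    - {"slide": [0.034,-0.064,0],"yaw": 0}
    - {"slide": [0.034,-0.064,0],"yaw": 0}
    - {"slide": [0.034,-0.064,0],"yaw": 0}

```text
t: 8.73
eef_pos: [477.1, 287.1, 225.8]
eef_rot: [0.977, 0.215, -0.001, 0.0]
wrist_force: [0.1, -0.1, -0.2]
grip_width: 57.1
```

>>> move_arm:
  plan:
    - {"slide": [0,0,0],"yaw": -1}
    - {"slide": [0,0,0],"yaw": -1}
    - {"slide": [0,0,0],"yaw": -1}
    - {"slide": [0,0,0],"yaw": -1}
    - {"slide": [0,0,0],"yaw": -1}

```text
t: 9.15
eef_pos: [477.2, 285.5, 225.7]
eef_rot: [0.924, 0.383, -0.002, -0.0]
wrist_force: [0.3, 0.2, -0.2]
grip_width: 57.4
```

>>> move_arm:
  plan:
    - {"slide": [0,0,0],"yaw": -1}
    - {"slide": [0,0,0],"yaw": -1}
    - {"slide": [0,0,0],"yaw": -1}
    - {"slide": [0,0,0],"yaw": -1}
    - {"slide": [0,0,0],"yaw": -1}

```text
t: 9.57
eef_pos: [477.2, 285.5, 225.8]
eef_rot: [0.843, 0.537, -0.001, -0.0]
wrist_force: [0.0, 0.7, -0.4]
grip_width: 57.3
```

>>> move_arm:
  plan:
    - {"slide": [0,0,0],"yaw": -1}
    - {"slide": [0,0,0],"yaw": -1}
    - {"slide": [0,0,0],"yaw": -1}
    - {"slide": [0,0,0],"yaw": -1}
    - {"slide": [0,0,0],"yaw": -1}

```text
t: 9.98
eef_pos: [477.2, 285.4, 225.8]
eef_rot: [0.737, 0.676, -0.001, -0.001]
wrist_force: [0.3, -0.2, -0.1]
grip_width: 57.2
```

>>> move_arm:
  plan:
    - {"slide": [0,0,0],"yaw": -1}
    - {"slide": [0,0,0],"yaw": -1}
    - {"slide": [0,0,0],"yaw": -1}
    - {"slide": [0,0,0],"yaw": -1}
    - {"slide": [0,0,0],"yaw": -1}

```text
t: 10.4
eef_pos: [477.2, 285.4, 225.8]
eef_rot: [0.609, 0.793, -0.001, -0.001]
wrist_force: [-0.7, 0.0, -0.5]
grip_width: 57.2
```

>>> move_arm:
  plan:
    - {"slide": [0,0,0],"yaw": -1}
    - {"slide": [0,0,0],"yaw": -1}
    - {"slide": [0,0,0],"yaw": -1}
    - {"slide": [0,0,0],"yaw": -1}
    - {"slide": [0,0,0],"yaw": -1}

```text
t: 10.82
eef_pos: [477.2, 285.5, 225.9]
eef_rot: [0.462, 0.887, -0.001, -0.001]
wrist_force: [0.2, -0.5, 0.9]
grip_width: 57.4
```

>>> move_arm:
  plan:
    - {"slide": [0,0,0],"yaw": -1}
    - {"slide": [0,0,0],"yaw": -1}
    - {"slide": [0,0,0],"yaw": -1}
    - {"slide": [0,0,0],"yaw": -1}
    - {"slide": [0,0,0],"yaw": -1}

```text
t: 11.23
eef_pos: [477.3, 285.5, 225.9]
eef_rot: [0.301, 0.954, -0.001, -0.001]
wrist_force: [-0.3, 0.4, -0.3]
grip_width: 57.4
```

>>> move_arm:
  plan:
    - {"slide": [0,0,0],"yaw": -1}
    - {"slide": [0,0,0],"yaw": -1}
    - {"slide": [0,0,0],"yaw": 0}
    - {"slide": [0,0,0],"yaw": 0}

```text
t: 11.57
eef_pos: [477.4, 285.6, 226.4]
eef_rot: [0.236, 0.972, -0.0, -0.001]
wrist_force: [0.1, -0.4, -0.0]
grip_width: 57.2
```

```bash
python3 - <<'E'
from h import *
go(480,283,225,157); print(observe()["joint_positions"].round(2))
s=snapshot("wrist"); cv2.imwrite("pics/w7.png",s["color"][:,:,::-1])
np.savez("w7.npz",**s)
E
```

```text
pos [477.4 285.6 226.4] tx 152.7 tilt [-0.002 -0.    -1.   ] F [ 0.1 -0.4 -0. ] w 57.2 t 11.57
tool d mm [-3.5 -1.2  1.4] rows 1 slide/row [-0.007  -0.0023  0.0028] total [-0.007  -0.0023  0.0028]
yaw deg -4.3 total units -1.08
[ 0.08  0.55 -0.96  1.74  0.49  1.12  0.06]
```

View pics/w7.png

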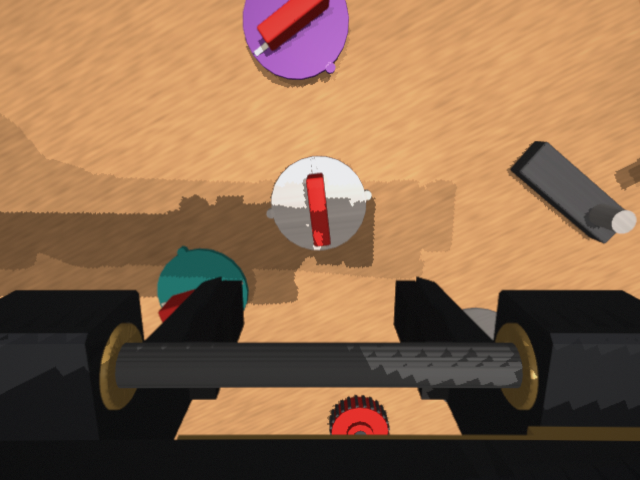

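The enlarged wrist view confirms the aluminium lid at (318,203) with its red bar. The turquoise decoy is at (203,290) and the purple one at (296,25).

```bash
python3 - <<'E'
from h import *
s=snapshot("wrist"); hs=cv2.cvtColor(s["color"],cv2.COLOR_RGB2HSV)
crop(s,260,140,120,120,5,"pics/w8.png")
sub=hs[150:260,290:350]; print(np.unique((sub[...,2][cv2.inRange(sub,(0,150,40),(8,255,255))>0]//20)*20,return_counts=True))
for lo in (40,160,200):
    m=cv2.inRange(hs,(0,150,lo),(8,255,255)); m[:150]=0;m[260:]=0;m[:,:280]=0;m[:,360:]=0
    cnt=max(cv2.findContours(m,0,2)[0],key=cv2.contourArea); r=cv2.minAreaRect(cnt); bx=cv2.boxPoints(r)
    P=np.array([onz(s,p.astype(float),70)[:2] for p in bx]); print(lo,r,P.mean(0).round(1))
    e=[P[1]-P[0],P[2]-P[1]]; 
    for v in e: print(np.linalg.norm(v).round(1),np.degrees(np.arctan2(v[1],v[0])).round(1))
m=cv2.inRange(hs,(0,0,90),(180,45,255)); m[:140]=0;m[270:]=0;m[:,:260]=0;m[:,380:]=0
m|=cv2.inRange(hs,(0,150,40),(8,255,255))*(np.indices(m.shape)[1]>280)*(np.indices(m.shape)[1]<360)*(np.indices(m.shape)[0]>150)*(np.indices(m.shape)[0]<260)
cnt=max(cv2.findContours(m.astype('uint8'),0,2)[0],key=cv2.contourArea);(c,r)=cv2.minEnclosingCircle(cnt);el=cv2.fitEllipse(cnt);print(c,r,el,onz(s,el[0],34))
go(480,283,225,157)
E
```

```text
(array([ 80, 100, 120, 140, 160, 180, 200, 220], dtype=uint8), array([  4, 104, 379,  27,  42,  59,  66, 500]))
40 ((317.6982116699219, 209.3463592529297), (71.56806945800781, 17.116315841674805), 82.69424438476562) [478.1 284.5]
13.3 70.0
57.9 -19.8
160 ((315.8615417480469, 194.39231872558594), (34.233585357666016, 16.744688034057617), 82.87498474121094) [466.3 288.9]
13.1 69.8
27.2 -20.0
200 ((315.5774841308594, 194.16152954101562), (32.32823181152344, 16.03108024597168), 86.18592071533203) [466.  288.8]
12.5 66.5
25.7 -23.3
(318.5, 204.0) 52.6617546081543 ((318.047119140625, 202.18309020996094), (91.61433410644531, 96.08866882324219), 81.77072143554688) [478.26278455 284.49671911  34.        ]
pos [477.8 285.8 227. ] tx 152.7 tilt [-0.001 -0.    -1.   ] F [-0.7  0.  -0.3] w 57.4 t 11.67
tool d mm [-3.3 -1.4  2. ] rows 1 slide/row [-0.0065 -0.0028  0.0041] total [-0.0065 -0.0028  0.0041]
yaw deg -4.3 total units -1.07
```

View pics/w8.png

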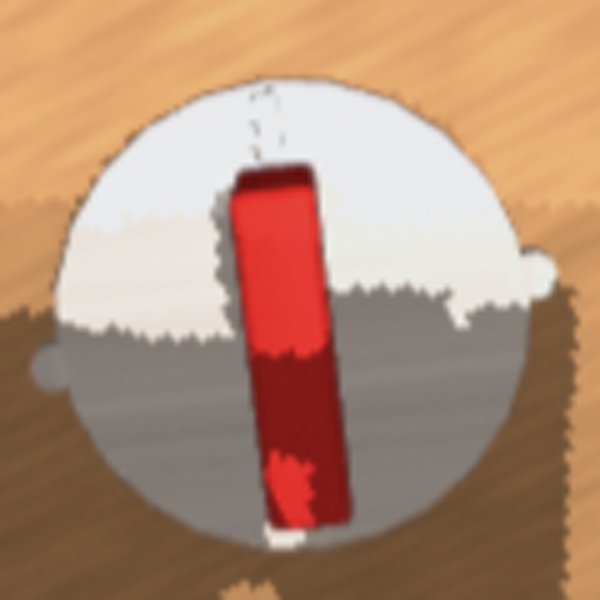

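```bash
python3 - <<'E'
from h import *
s=snapshot("wrist"); hs=cv2.cvtColor(s["color"],cv2.COLOR_RGB2HSV)
m=cv2.inRange(hs,(0,150,40),(8,255,255)); m[:150]=0;m[260:]=0;m[:,:280]=0;m[:,360:]=0
L=[];R=[]
ys=[y for y in range(480) if m[y].any()]; print(ys[0],ys[-1])
for y in ys[8:-6]:
    x=np.where(m[y])[0]; L.append((x[0]-.5,y));R.append((x[-1]+.5,y))
out=[]
for E in (L,R):
    P=np.array([onz(s,p,70)[:2] for p in E],np.float32); v=cv2.fitLine(P,cv2.DIST_HUBER,0,.01,.01).ravel(); print(np.degrees(np.arctan2(v[1],v[0])),v[2:]); out.append(v)
print((out[0][2:]+out[1][2:])/2)
E
```

```text
174 244
-20.36894 [475.16376 278.31738]
-20.654308 [481.30865 290.24594]
[478.2362  284.28168]
```

```bash
python3 - <<'E'
from h import *
go(478.2,284.3,100,159.5)
E
```

```text
pos [477.9 285.8 227.2] tx 152.72 tilt [-0.001 -0.    -1.   ] F [-0.5  0.9  0.6] w 57.3 t 11.72
tool d mm [ -1.1  -1.1 127.2] rows 4 slide/row [-0.0005 -0.0006  0.0636] total [-0.0021 -0.0023  0.2545]
yaw deg -6.78 total units -1.69
```

>>> move_arm:
  plan:
    - {"slide": [-0.002,-0.002,0],"yaw": -0.85}
    - {"slide": [0,0,0.06],"yaw": -0.85}
    - {"slide": [0,0,0.08],"yaw": 0}
    - {"slide": [0,0,0.08],"yaw": 0}
    - {"slide": [0,0,0.03],"yaw": 0}

```text
t: 12.13
eef_pos: [476.3, 282.3, 98.2]
eef_rot: [0.177, 0.984, -0.002, -0.002]
wrist_force: [0.2, -0.2, -0.5]
grip_width: 57.1
```

>>> move_arm:
  plan:
    - {"slide": [0,0,0],"yaw": 0}
    - {"slide": [0,0,0],"yaw": 0}
    - {"slide": [0,0,0],"yaw": 0}

```text
t: 12.38
eef_pos: [479.7, 285.9, 105.0]
eef_rot: [0.177, 0.984, 0.001, 0.001]
wrist_force: [-0.1, 0.5, 0.4]
grip_width: 57.3
```

```bash
python3 - <<'E'
from h import *
go(478.2,284.3,42,159.5)
s=snapshot("wrist"); cv2.imwrite("pics/w9.png",s["color"][:,:,::-1])
E
```

```text
pos [479.7 285.9 105. ] tx 159.59 tilt [ 0.003  0.002 -1.   ] F [-0.1  0.5  0.4] w 57.3 t 12.38
tool d mm [ 0.9 -2.2 63. ] rows 2 slide/row [ 0.0009 -0.0022  0.063 ] total [ 0.0018 -0.0044  0.1259]
yaw deg 0.09 total units 0.02
```

View pics/w9.png

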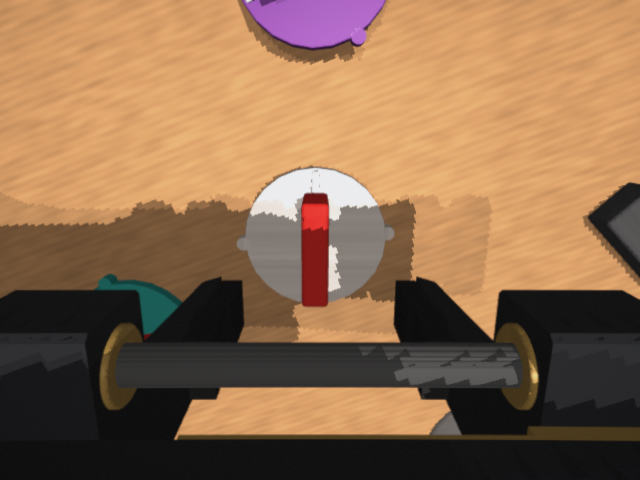

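>>> move_arm:
  plan:
    - {"slide": [0.002,-0.004,0.04],"yaw": 0}
    - {"slide": [0,0,0.04],"yaw": 0}
    - {"slide": [0,0,0.02],"yaw": 0}
    - {"slide": [0,0,0.01],"yaw": 0}
    - {"slide": [0,0,0],"yaw": 0}

```text
t: 12.85
eef_pos: [477.2, 283.2, 48.0]
eef_rot: [0.177, 0.984, 0.0, 0.0]
wrist_force: [-0.2, -0.2, 1.0]
grip_width: 57.5
```

>>> move_arm:
  plan:
    - {"slide": [0,0,0],"yaw": 0}
    - {"slide": [0,0,0],"yaw": 0}

```text
t: 13.02
eef_pos: [477.6, 283.7, 49.0]
eef_rot: [0.177, 0.984, 0.001, 0.001]
wrist_force: [0.3, 0.1, -0.2]
grip_width: 57.7
```

```bash
python3 - <<'E'
from h import *
go(478.2,284.3,41,159.5)
E
```

```text
pos [477.6 283.7  49. ] tx 159.6 tilt [ 0.001  0.001 -1.   ] F [ 0.3  0.1 -0.2] w 57.7 t 13.02
tool d mm [-0.3  0.7  8. ] rows 1 slide/row [-0.0007  0.0015  0.0159] total [-0.0007  0.0015  0.0159]
yaw deg 0.1 total units 0.02
```

>>> move_arm:
  plan:
    - {"slide": [0,0.001,0.008],"yaw": 0}
    - {"slide": [0,0,0.007],"yaw": 0}
    - {"slide": [0,0,0],"yaw": 0}
    - {"slide": [0,0,0],"yaw": 0}

```text
t: 13.35
eef_pos: [477.0, 283.5, 40.1]
eef_rot: [0.177, 0.984, -0.0, -0.0]
wrist_force: [-0.0, 0.3, 0.4]
grip_width: 57.2
```

>>> move_arm:
  plan:
    - {"slide": [0,0,0],"yaw": 0}
    - {"slide": [0,0,0],"yaw": 0}
    - {"slide": [0,0,0],"yaw": 0}
    - {"slide": [0,0,0],"yaw": 0}
    - {"slide": [0,0,0],"yaw": 0}
  gripper: -1
  force: 50

```text
t: 13.77
eef_pos: [477.1, 283.6, 40.4]
eef_rot: [0.177, 0.984, 0.0, 0.0]
wrist_force: [0.7, -0.0, 1.4]
grip_width: 26.0
```

>>> move_arm:
  plan:
    - {"slide": [0,0,0],"yaw": 0}
    - {"slide": [0,0,0],"yaw": 0}
    - {"slide": [0,0,0],"yaw": 0}
    - {"slide": [0,0,0],"yaw": 0}
    - {"slide": [0,0,0],"yaw": 0}

```text
t: 14.18
eef_pos: [477.2, 283.6, 40.3]
eef_rot: [0.177, 0.984, 0.0, 0.0]
wrist_force: [0.3, 1.6, -0.1]
grip_width: 13.0
```

```bash
python3 - <<'E'
from h import *
go(532.8,-21.2,175,170)
E
```

```text
pos [477.2 283.6  40.3] tx 159.6 tilt [ 0.  0. -1.] F [ 0.3  1.6 -0.1] w 13.0 t 14.18
tool d mm [-158.4 -266.3 -134.7] rows 9 slide/row [-0.0352 -0.0592 -0.0299] total [-0.3168 -0.5326 -0.2694]
yaw deg -10.4 total units -2.6
```

>>> move_arm:
  plan:
    - {"slide": [0,0,-0.03],"yaw": 0}
    - {"slide": [0,0,-0.06],"yaw": 0}
    - {"slide": [0,0,-0.07],"yaw": 0}
    - {"slide": [0,0,-0.07],"yaw": 0}
    - {"slide": [0,0,-0.04],"yaw": 0}

```text
t: 14.6
eef_pos: [477.6, 284.6, 179.6]
eef_rot: [0.177, 0.984, 0.001, 0.001]
wrist_force: [0.8, -0.1, -2.3]
grip_width: 13.2
```

>>> move_arm:
  plan:
    - {"slide": [-0.035,-0.059,0],"yaw": 0}
    - {"slide": [-0.035,-0.059,0],"yaw": 0}
    - {"slide": [-0.035,-0.059,0],"yaw": 0}
    - {"slide": [-0.035,-0.059,0],"yaw": 0}
    - {"slide": [-0.035,-0.059,0],"yaw": 0}

```text
t: 15.02
eef_pos: [507.4, 113.0, 176.1]
eef_rot: [0.177, 0.984, -0.0, 0.0]
wrist_force: [0.2, -0.9, -1.4]
grip_width: 12.9
```

>>> move_arm:
  plan:
    - {"slide": [-0.035,-0.059,0],"yaw": 0}
    - {"slide": [-0.035,-0.059,0],"yaw": 0}
    - {"slide": [-0.035,-0.059,0],"yaw": 0}
    - {"slide": [-0.035,-0.059,0],"yaw": 0}
    - {"slide": [0,0,0],"yaw": -0.8}

```text
t: 15.43
eef_pos: [532.8, -29.1, 175.3]
eef_rot: [0.155, 0.988, -0.003, -0.0]
wrist_force: [0.3, -0.2, -2.4]
grip_width: 13.3
```

>>> move_arm:
  plan:
    - {"slide": [0,0,0],"yaw": -0.9}
    - {"slide": [0,0,0],"yaw": -0.9}
    - {"slide": [0,0,0],"yaw": 0}
    - {"slide": [0,0,0],"yaw": 0}
    - {"slide": [0,0,0],"yaw": 0}

```text
t: 15.85
eef_pos: [532.0, -20.1, 175.7]
eef_rot: [0.088, 0.996, -0.0, -0.0]
wrist_force: [-0.2, 0.4, -2.5]
grip_width: 13.1
```

```bash
python3 - <<'E'
from h import *
go(532.8,-21.2,175,170); print(observe()["joint_positions"].round(2))
s=snapshot("wrist"); cv2.imwrite("pics/w10.png",s["color"][:,:,::-1])
s=snapshot("scene"); crop(s,250,140,160,120,5,"pics/s10.png")
s=snapshot("side"); crop(s,220,180,160,120,5,"pics/d10.png")
E
```

```text
pos [532.  -20.1 175.7] tx 169.92 tilt [-0. -0. -1.] F [-0.2  0.4 -2.5] w 13.1 t 15.85
tool d mm [-1.  -0.9  0.7] rows 1 slide/row [-0.0019 -0.0019  0.0013] total [-0.0019 -0.0019  0.0013]
yaw deg -0.08 total units -0.02
[ 0.69  0.59 -0.99  1.85  0.58  1.02  0.85]
```

View pics/w10.png

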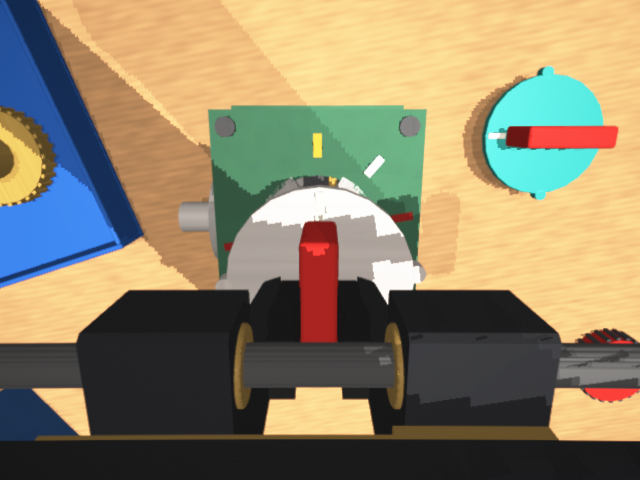

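View pics/s10.png

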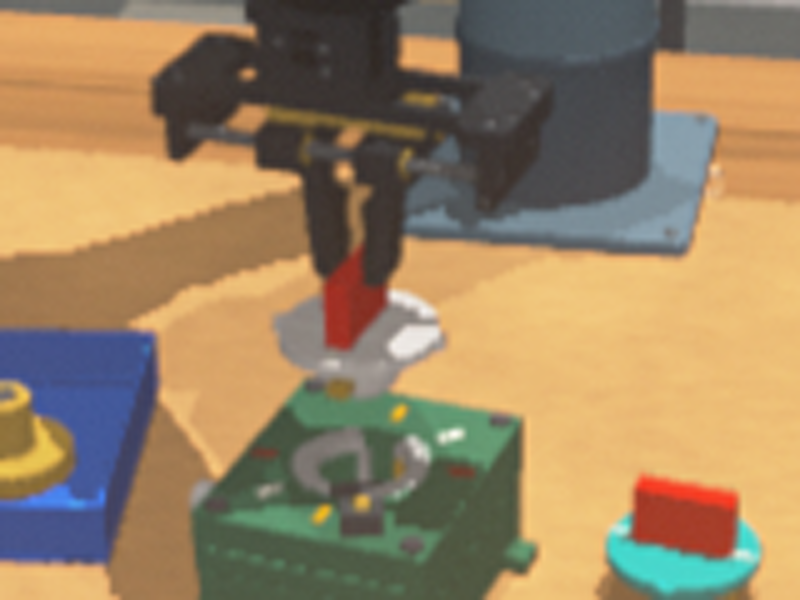

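View pics/d10.png

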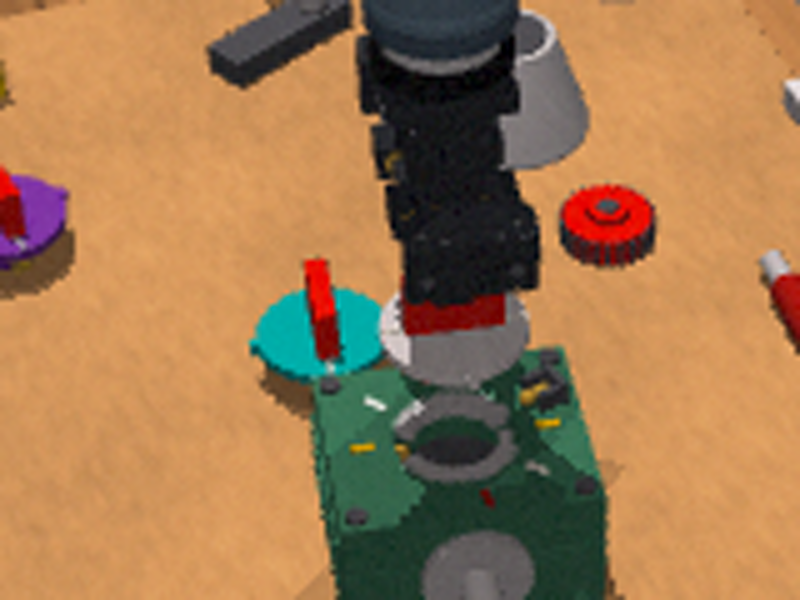

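```bash
python3 - <<'E'
from h import *
s=snapshot("wrist"); hs=cv2.cvtColor(s["color"],cv2.COLOR_RGB2HSV); o=observe();R=Ro.from_quat(o["eef_rot"]).as_matrix()
def f(lo,hi,x,y,r,z):
    m=cv2.inRange(hs[y-r:y+r,x-r:x+r],lo,hi);n,l,st,c=cv2.connectedComponentsWithStats(m);i=1+np.argmax(st[1:,4]);p=c[i]+[x-r,y-r];X=onz(s,p,z);print(p.round(1),st[i,4],X.round(1),"tool",(R.T@(X-o["eef_pos"])).round(1));return X
f((18,150,120),(35,255,255),317,145,20,85); f((0,0,150),(180,60,255),374,166,16,85)
m=cv2.inRange(hs,(0,150,40),(8,255,255)); m[:215]=0;m[340:]=0;m[:,:285]=0;m[:,350:]=0
y=[i for i in range(480) if m[i].sum()>255*25]; print(y[0])
for yy in (y[0],245,280,320):
    x=np.where(m[yy])[0]; print(yy,x[0],x[-1],(R.T@(onz(s,((x[0]+x[-1])/2.,yy),205)-o["eef_pos"])).round(1))
E
```

```text
[317.1 144.7] 199 [479.8 -11.9  85. ] tool [52.9 -0.9 90.4]
[373.8 166. ] 232 [498.5  20.3  85. ] tool [40.1 34.  90.4]
223
223 306 334 [ 32.4   0.5 -29.6]
245 300 337 [ 24.5  -0.  -29.6]
280 299 337 [ 11.6  -0.2 -29.6]
320 300 336 [ -4.   -0.2 -29.6]
```

>>> move_arm:
  plan:
    - {"slide": [-0.001,-0.002,0.03],"yaw": 0}
    - {"slide": [0,0,0.03],"yaw": 0}
    - {"slide": [0,0,0.02],"yaw": 0}
    - {"slide": [0,0,0],"yaw": 0}
    - {"slide": [0,0,0],"yaw": 0}

```text
t: 16.47
eef_pos: [531.6, -21.1, 134.1]
eef_rot: [0.087, 0.996, 0.0, -0.001]
wrist_force: [0.1, -0.0, -1.4]
grip_width: 13.2
```

```bash
python3 - <<'E'
from h import *
go(532.2,-21.1,118,170)
s=snapshot("scene"); crop(s,270,170,120,90,6,"pics/s11.png")
E
```

```text
pos [531.6 -21.1 134.1] tx 170.03 tilt [-0.002  0.    -1.   ] F [ 0.1 -0.  -1.4] w 13.2 t 16.47
tool d mm [-0.6  0.1 16.1] rows 1 slide/row [-0.0012  0.0002  0.0322] total [-0.0012  0.0002  0.0322]
yaw deg 0.03 total units 0.01
```

View pics/s11.png

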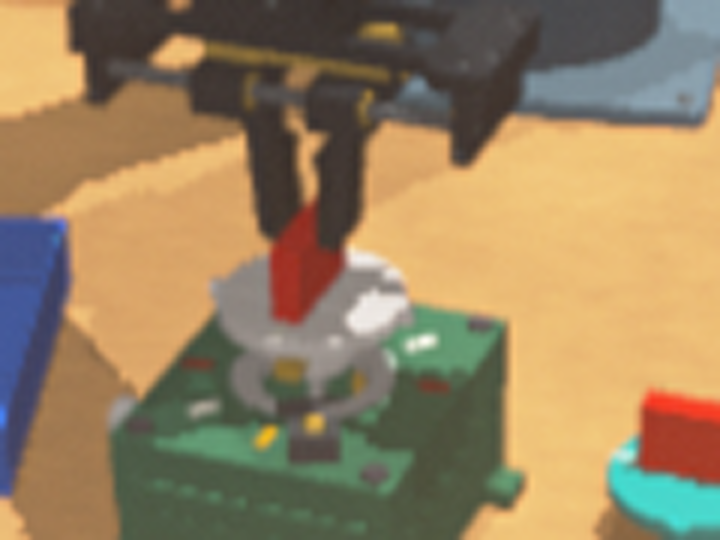

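Aligned with the port, so I descend stepwise and check the force.

>>> move_arm:
  plan:
    - {"slide": [0,0,0.008],"yaw": 0}
    - {"slide": [0,0,0.008],"yaw": 0}
    - {"slide": [0,0,0.008],"yaw": 0}
    - {"slide": [0,0,0],"yaw": 0}

```text
t: 16.85
eef_pos: [532.1, -21.5, 122.6]
eef_rot: [0.087, 0.996, -0.0, -0.0]
wrist_force: [0.1, 0.3, -2.7]
grip_width: 13.2
```

>>> move_arm:
  plan:
    - {"slide": [0,0,0.006],"yaw": 0}
    - {"slide": [0,0,0.006],"yaw": 0}
    - {"slide": [0,0,0.006],"yaw": 0}
    - {"slide": [0,0,0],"yaw": 0}

```text
t: 17.18
eef_pos: [532.1, -21.4, 113.7]
eef_rot: [0.087, 0.996, -0.0, -0.0]
wrist_force: [-0.3, 0.1, -2.3]
grip_width: 13.5
```

>>> move_arm:
  plan:
    - {"slide": [0,0,0.006],"yaw": 0}
    - {"slide": [0,0,0.006],"yaw": 0}
    - {"slide": [0,0,0.006],"yaw": 0}
    - {"slide": [0,0,0],"yaw": 0}

```text
t: 17.52
eef_pos: [532.1, -21.4, 104.7]
eef_rot: [0.087, 0.996, -0.0, -0.0]
wrist_force: [-1.0, 0.3, -2.3]
grip_width: 13.5
```

>>> move_arm:
  plan:
    - {"slide": [0,0,0.006],"yaw": 0}
    - {"slide": [0,0,0.002],"yaw": 0}
    - {"slide": [0,0,0],"yaw": 0}
    - {"slide": [0,0,0],"yaw": 0}

```text
t: 17.85
eef_pos: [532.5, -21.3, 101.3]
eef_rot: [0.087, 0.996, -0.0, -0.0]
wrist_force: [0.3, -0.0, -2.4]
grip_width: 13.1
```

>>> move_arm:
  plan:
    - {"slide": [0,0,0.003],"yaw": 0}
    - {"slide": [0,0,0.002],"yaw": 0}
    - {"slide": [0,0,0],"yaw": 0}
    - {"slide": [0,0,0],"yaw": 0}

```text
t: 18.18
eef_pos: [532.9, -20.9, 99.3]
eef_rot: [0.087, 0.996, 0.0, 0.0]
wrist_force: [-1.2, 0.7, 3.8]
grip_width: 12.9
```

```bash
python3 - <<'E'
from h import *
go(532.5,-21.3,99,130)
E
```

```text
pos [532.9 -20.9  99.3] tx 170.01 tilt [ 0.001  0.    -1.   ] F [-1.2  0.7  3.8] w 12.9 t 18.18
tool d mm [ 0.3 -0.4  0.3] rows 1 slide/row [ 0.0006 -0.0009  0.0005] total [ 0.0006 -0.0009  0.0005]
yaw deg 40.01 total units 10.0
```

>>> move_arm:
  plan:
    - {"slide": [0,0,0.002],"yaw": 0}
    - {"slide": [0,0,0],"yaw": 0.5}
    - {"slide": [0,0,0],"yaw": 0.5}
    - {"slide": [0,0,0],"yaw": 0.5}
    - {"slide": [0,0,0],"yaw": 0.5}

```text
t: 18.6
eef_pos: [533.4, -20.9, 99.1]
eef_rot: [0.157, 0.988, -0.0, 0.001]
wrist_force: [-3.0, 0.8, 11.8]
grip_width: 13.0
```

```bash
python3 - <<'E'
from h import *
go(532.5,-21.3,99,129.9); print(observe()["ft_torque"],observe()["joint_positions"].round(2))
E
```

```text
pos [533.4 -20.9  99.1] tx 161.98 tilt [ 0.002 -0.    -1.   ] F [-3.   0.8 11.8] w 13.0 t 18.6
tool d mm [ 0.7 -0.7  0.1] rows 1 slide/row [ 0.0014 -0.0013  0.0001] total [ 0.0014 -0.0013  0.0001]
yaw deg 32.08 total units 8.02
[-0.07739015  0.39883853  0.38374197] [ 0.6   0.68 -0.87  1.9   0.67  0.88  0.65]
```

>>> move_arm:
  plan:
    - {"slide": [0,0,0],"yaw": 0.6}
    - {"slide": [0,0,0],"yaw": 0.6}
    - {"slide": [0,0,0],"yaw": 0.6}
    - {"slide": [0,0,0],"yaw": 0.6}
    - {"slide": [0,0,0],"yaw": 0.6}

```text
t: 19.02
eef_pos: [533.5, -21.0, 99.0]
eef_rot: [0.259, 0.966, -0.0, 0.001]
wrist_force: [-2.1, 0.1, 10.2]
grip_width: 12.7
```

>>> move_arm:
  plan:
    - {"slide": [0,0,0],"yaw": 0.6}
    - {"slide": [0,0,0],"yaw": 0.6}
    - {"slide": [0,0,0],"yaw": 0.6}
    - {"slide": [0,0,0],"yaw": 0.6}
    - {"slide": [0,0,0],"yaw": 0}

```text
t: 19.43
eef_pos: [533.5, -21.1, 99.0]
eef_rot: [0.339, 0.941, -0.0, 0.001]
wrist_force: [-1.6, 0.3, 11.3]
grip_width: 13.2
```

```bash
python3 - <<'E'
from h import *
go(532.7,-21.2,99,129.9); print(observe()["ft_torque"])
s=snapshot("wrist"); cv2.imwrite("pics/w12.png",s["color"][:,:,::-1])
s=snapshot("scene"); crop(s,270,170,120,90,6,"pics/s12.png")
E
```

```text
pos [533.5 -21.1  99. ] tx 140.33 tilt [ 0.002 -0.001 -1.   ] F [-1.6  0.3 11.3] w 13.2 t 19.43
tool d mm [ 0.5 -0.6  0. ] rows 1 slide/row [ 0.0011 -0.0011  0.0001] total [ 0.0011 -0.0011  0.0001]
yaw deg 10.43 total units 2.61
[-0.16812966  0.36291341  0.22497636]
```

View pics/w12.png

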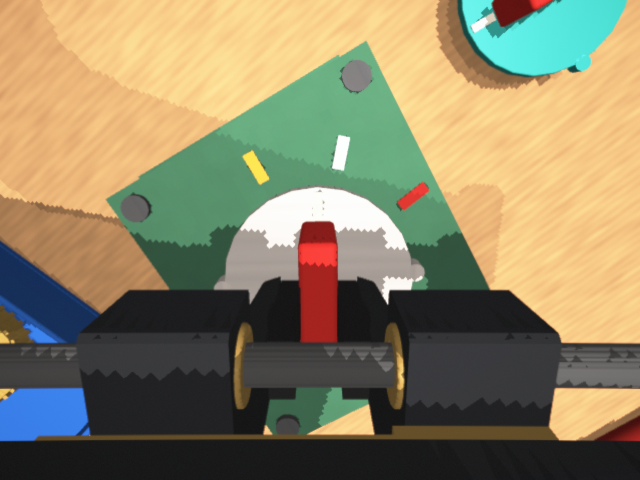

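View pics/s12.png

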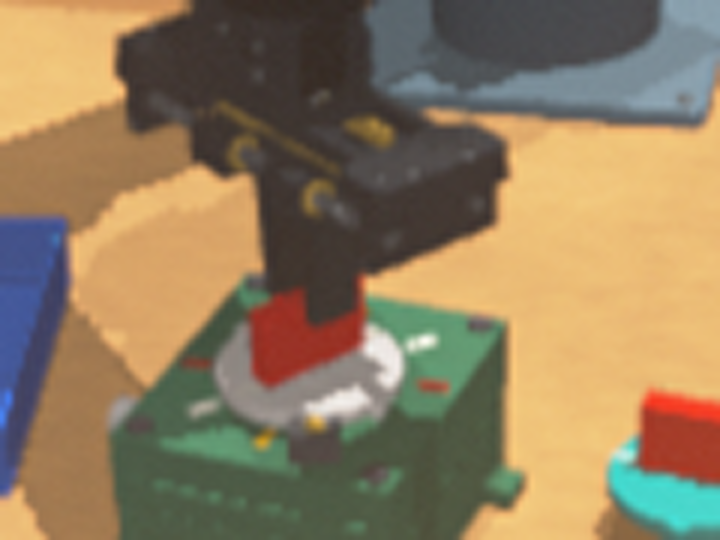

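The lid is seated and turning with the gripper. The bar at (318,240) still points left of the white mark at (341,152), with about 10° to go.

>>> move_arm:
  plan:
    - {"slide": [0,0,0],"yaw": 0.6}
    - {"slide": [0,0,0],"yaw": 0.6}
    - {"slide": [0,0,0],"yaw": 0.6}
    - {"slide": [0,0,0],"yaw": 0.5}
    - {"slide": [0,0,0],"yaw": 0}

```text
t: 19.95
eef_pos: [533.5, -21.1, 99.0]
eef_rot: [0.413, 0.911, 0.0, 0.001]
wrist_force: [-2.6, 0.6, 10.7]
grip_width: 13.3
```

>>> move_arm:
  plan:
    - {"slide": [0,0,0],"yaw": 0}
    - {"slide": [0,0,0],"yaw": 0}

```text
t: 20.12
eef_pos: [533.5, -21.2, 99.0]
eef_rot: [0.413, 0.911, 0.0, 0.001]
wrist_force: [-1.8, 0.8, 10.6]
grip_width: 13.2
```

```bash
python3 - <<'E'
from h import *
go(532.7,-21.2,99,129.9); print(observe()["ft_torque"])
s=snapshot("wrist"); cv2.imwrite("pics/w13.png",s["color"][:,:,::-1])
hs=cv2.cvtColor(s["color"],cv2.COLOR_RGB2HSV)
m=cv2.inRange(hs,(0,150,40),(8,255,255)); m[:200]=0;m[342:]=0;m[:,:285]=0;m[:,352:]=0
L=[];R=[]
for y in range(255,335):
    x=np.where(m[y])[0]
    if len(x)>20: L.append((x[0]-.5,y));R.append((x[-1]+.5,y))
for E in (L,R):
    P=np.array([onz(s,p,129)[:2] for p in E],np.float32); v=cv2.fitLine(P,cv2.DIST_HUBER,0,.01,.01).ravel(); print("edge",np.degrees(np.arctan2(v[1],v[0])),v[2:])
w=cv2.inRange(hs,(0,0,150),(180,60,255)); w[185:]=0; n,l,st,c=cv2.connectedComponentsWithStats(w)
for i in range(1,n):
    if st[i,4]>100: X=onz(s,c[i],85)[:2]; d=X-[532.8,-21.2]; print(c[i],st[i],X,np.degrees(np.arctan2(d[1],d[0])))
E
```

```text
pos [533.5 -21.2  99. ] tx 131.25 tilt [ 0.002 -0.001 -1.   ] F [-1.8  0.8 10.6] w 13.2 t 20.12
tool d mm [ 0.5 -0.6  0. ] rows 1 slide/row [ 0.001  -0.0012  0.0001] total [ 0.001  -0.0012  0.0001]
yaw deg 1.35 total units 0.34
[-0.03529812  0.42035798  0.24041808]
edge -48.19076 [525.08997 -22.03607]
edge -47.152313 [532.2824    -9.706935]
[320.61024499 150.06681514] [314 133  14  35 449] [498.42542549  20.25455679] 129.66589602608553
```

View pics/w13.png

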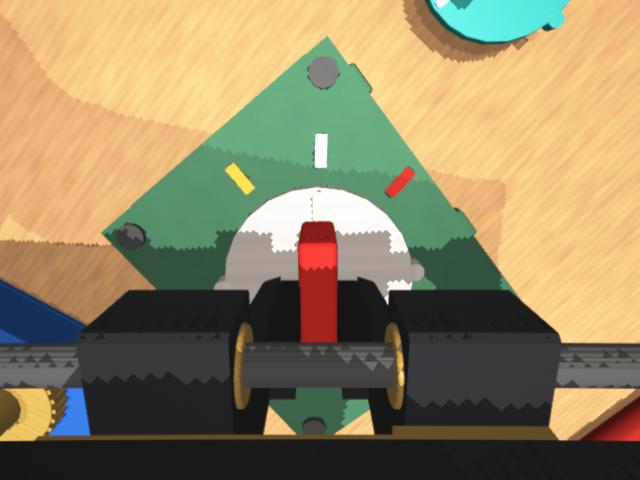

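>>> move_arm:
  plan:
    - {"slide": [0,0,0],"yaw": 0.4}
    - {"slide": [0,0,0],"yaw": 0}
    - {"slide": [0,0,0],"yaw": 0}
    - {"slide": [0,0,0],"yaw": 0}

```text
t: 20.5
eef_pos: [533.5, -21.1, 99.0]
eef_rot: [0.425, 0.905, 0.0, 0.001]
wrist_force: [-1.7, -0.4, 10.3]
grip_width: 13.1
```

```bash
python3 - <<'E'
from h import *
go(532.7,-21.2,99,129.9)
s=snapshot("wrist"); cv2.imwrite("pics/w14.png",s["color"][100:350,180:460,::-1].repeat(2,0).repeat(2,1))
hs=cv2.cvtColor(s["color"],cv2.COLOR_RGB2HSV)
w=cv2.inRange(hs,(0,0,150),(180,60,255)); w[185:]=0; n,l,st,c=cv2.connectedComponentsWithStats(w)
for i in range(1,n):
    if st[i,4]>100: print(c[i],st[i])
s=snapshot("scene"); crop(s,200,170,200,120,4,"pics/s14.png")
E
```

```text
pos [533.5 -21.1  99. ] tx 129.66 tilt [ 0.002 -0.001 -1.   ] F [-1.7 -0.4 10.3] w 13.1 t 20.5
tool d mm [ 0.5 -0.6  0. ] rows 1 slide/row [ 0.0009 -0.0013  0.0001] total [ 0.0009 -0.0013  0.0001]
yaw deg -0.24 total units -0.06
[317.01327434 150.03761062] [311 133  13  35 452]
```

View pics/w14.png

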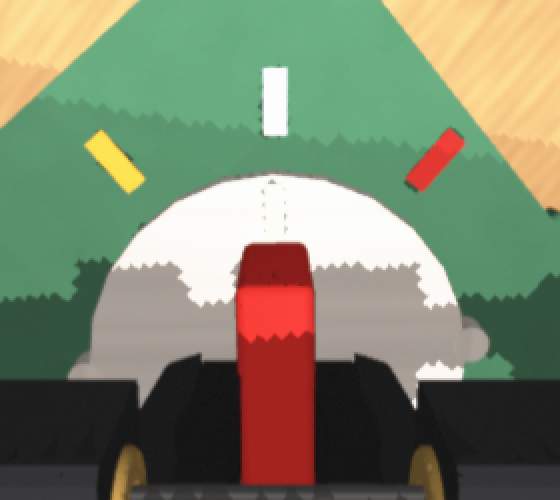

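View pics/s14.png

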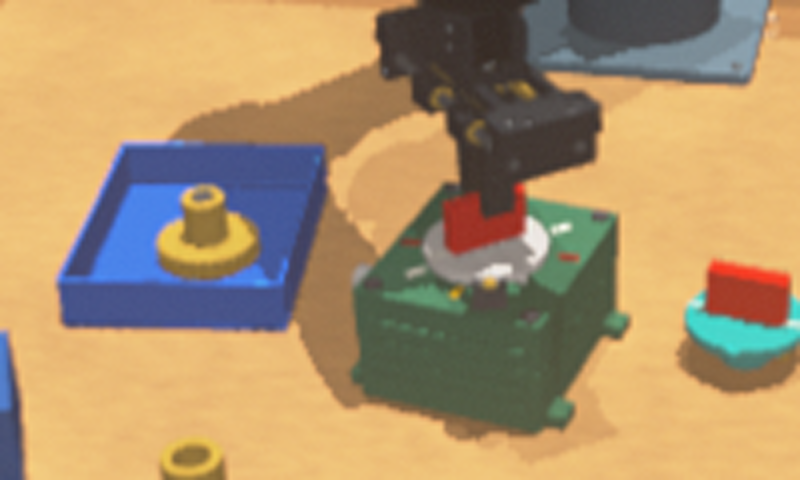

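The bar, the disc's index line (crop x≈275) and the white mark (crop x≈275) line up. The lid is seated at TCP z 99.0 with about 10 N of push, and the gear rests in the tray.

```bash
python3 -c "
from h import *
print(job_done()); go(532.7,-21.2,99,129.9)"
```

```text
the job is handed in; nothing more can be done
None
the job is handed in; nothing more can be done
```

The job is handed in, at about 20.5 s. The brass gear is in the blue tray. The aluminium bayonet lid went into the port along the yellow marks and is now turned clockwise to the white halfway marks. The arm is still gripping it and pressing it down with about 10 N.

- **Seating:** contact came at TCP z = 99.3 mm, exactly the height calculated for a fully seated lid, and it read 99.0 mm while held.
- **Angle:** the tool yaw is 129.7°, against a white-mark direction measured at 129.7–129.9°. In the last wrist picture the bar, the disc's line and the white mark line up.
- **Lock:** the lid never went near the red marks, which are about 40° further on.
- **Other parts:** I touched no other part. The turquoise and purple lids were left alone.
- **Disagreement:** before the last 1.6° nudge, a noisy fit to the bar's short visible edges put it 1–2° short of the gripper's angle. I did not repeat that fit afterwards; the closing picture showed no visible offset.

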